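Reset the dwell-time controller through its recessed key well

TASK

Reset the hardness tester's controller using only the fingertips, without gripping or lifting anything: push the sliding cover on its top all the way aside, then reach into the well it uncovers, press the sunken round key fully down, hold it there for two seconds and let it spring back. Finally push the cover fully home over the round key again. Do not press the square key in the other well, and leave the things standing around the controller where they are.

Things in the scene. Friction and masses are not known exactly. Their poses are not given: they have to be found in the camera images.
- controller: Dwell-time controller, grey box with black base, 140 (x) x 250 (y) x 60 mm high, fixed. Origin: centre of its underside; x to its back, y to the left seen from its display front, z up. Its flat top (deck) is 60 mm above the origin. On the deck two rails 9 mm wide, 13 mm high, 184 mm long lie along y at x = -55.5 and +55.5 mm; beyond both ends of the cover's path the deck is bare.
- round_well (a point): Centre of the mouth, level with the deck, of the round key's well: a square hole 46 x 46 mm, 30 mm deep, sides parallel to the box, 42.5 mm from the box's middle along its +y. Covered at the start.
- square_well (a point): Centre of the mouth of the square key's well, of the same size, 42.5 mm from the middle along -y. Open at the start.
- cover (a joint): Travel of the sliding cover in m: 0 = closed (centred over the round key's well), growing as the cover slides along the controller's -y, to 0.085 = end stop (over the square key's well). It slides with about 2.5 N of friction and stays where it is left; it begins 0 to 15 mm open.
- cover_mid (a point): Centre of the top of the cover, a ribbed grey slab 100 (x) x 90 (y) x 16 mm thick that runs 1 mm above the deck between the rails: its top is 77 mm above the worktop. Its two flat upright end faces, 16 mm high, lie 45 mm from this point along the controller's +y and -y and can be pushed. It cannot be lifted off.
- round_key (a joint): Travel of the round reset key in m: 0 = up, 0.006 = fully down. A spring resists with about 2 N at the start and 5 N fully down and brings it back up.
- round_key_top (a point): Centre of the top of the round key (30 mm diameter), the reset key. Up, its top lies 16 mm below the deck in the middle of its well, 44 mm above the worktop; it is hidden under the cover at the start.
- square_key (a joint): Travel of the square key in m: 0 = up, 0.006 = fully down, with the same spring. Not to be pressed.
- square_key_top (a point): Centre of the top of the square key (28 x 28 mm), 16 mm below the deck in the other well, which is open at the start.
- specimen_1: Bystander, loose: a black mounted specimen, cylinder 30 mm across and 17 mm high. Origin at the centre of its underside, z up. Stands on the worktop beside the controller.
- ref_block_5: Bystander, loose: a round steel reference block 60 mm across and 16 mm high. Origin at the centre of its underside, z up. Stands on the worktop beside the controller.
- indenter_1: Bystander, loose: a small steel indenter with a pointed tip, 22 mm across and 39 mm high. Origin at the centre of its underside, z up. Stands on the worktop beside the controller.
- specimen_3: Bystander, loose: a dark red mounted specimen, cylinder 30 mm across and 21 mm high. Origin at the centre of its underside, z up. Stands on the worktop beside the controller.
- loupe: Bystander, loose: a black loupe, 36 mm across and 32 mm high. Origin at the centre of its underside, z up. Stands on the worktop beside the controller.

How it is judged:
By the outcome, as a careful person would: the job done as asked, in the order asked, and still so for the second after the job is handed in, with the robot touching nothing.
It also fails if it takes over 48 s, if anything falls off the work surface, if the arm or the gripper's body presses on something with over 40 N, if the wrist force passes 120 N, or if a joint passes its speed limit or range.

ROBOT

A 7-joint arm with a two-finger parallel gripper is mounted at the origin on a cart in front of the work surface, level with it; the furniture and walls round the work are solid. World frame = base frame: x ahead of the robot, y to its left, z up, the work surface at z = 0. Lengths are in m, angles in rad, forces in N, time in s.
With the tool pointing down it reaches from about 0.4 to 0.85 m from the base axis. Payload 4.5 kg.
Tool frame: the origin (TCP) lies where the fingers leave the gripper's body, on its centre line; the fingertips stand 64 mm ahead of it and the grasp point (between the pads) lies 45 mm ahead of it; z points along the fingers, y is the direction in which the jaws open and shut (so a half turn about z gives the same grasp; the last joint's range is limited). The gripper opens to 88 mm and grips with 3 to 60 N. Pads are 18 mm wide; open, the fingers measure 123 mm over their backs; the gripper's body (75 mm by 187 mm) begins 45 mm behind the grasp point.
Start: joints at [-1.069, 0.689, -0.195, 1.565, 0.157, 0.902, -0.215], TCP at [0.282, 0.558, 0.303] pointing down, gripper open.
Joint ranges: [-3.01, 3.01], [-0.46, 2.08], [-1.47, 1.51], [0.13, 2.56], [-1, 4.14], [0.04, 2.09], [-2.66, 2.66]. Speed limits (rad/s): [2.57, 2.57, 3.14, 3.14, 3.14, 3.14, 3.14].

INTERFACE

Orientations are given as a unit quaternion [x, y, z, w].
In Python, from plant import monitor, snapshot, workorder, finder gives the robot as it stands.
- The arm moves only by the tool carry_out, never from a script. Its argument "motion" is one flat list of numbers, 6 for each row, row after row: the shift along the tool's x, y, z in cm, then the turn, a rotation vector about the tool's x, y, z in rad. In form: [x, y, z, rx, ry, rz, x, y, z, rx, ry, rz, ...]. A call has 1 to 8 rows; each row shifts and turns the commanded pose from where the row before left it, along the tool's axes as they then stand; what a row does not reach is not made up. A row lasts 1/8 s, in which the tool goes at most 62.5 mm and 10.7 degrees, less where a joint would pass 70% of its speed; a pose out of reach is approached as far as the arm can. A call with a gripper value outside its range is refused whole. "hand" is the finger opening in cm, from 0 to 8.81, set as the call begins (left out, the last holds). The fingers move at their own pace and stop on an object; "grip_force" is the grip in N (left out, the last holds). Time passes only in rows, so rows that do not move let the fingers close. It gives the time, the measured TCP pose, the force and the opening at its end, in the units of the state.
- monitor.get_state(): the state, without advancing time (a new reading comes with each control period).
- snapshot(name): name is "scene" or "top"; returns a dict with "frame" (420x560x3 uint8, red, green, blue), "range_z" (420x560 float32, m along the optical axis (not along the pixel's ray), 0 where there is no reading), "fx", "fy", "cx", "cy" (pixels), "D" ([k1, k2, p1, p2, k3] as OpenCV has them; the pictures are not rectified), "rvec" (rotation vector, rad) and "tvec" (3), from world to camera coordinates, as OpenCV has them. Camera axes: x right, y down, z forward; pixel columns grow to the right and rows downward; lengths in m; the calibration is good to about 2 mm. A picture is of the moment at which its call begins.
- workorder.finish_job(): hands the job in, once; it reports no verdict.
Trained networks look in a picture, given as the dict that the camera call returned (one of the last four; its "shot" number tells which), for a name from the list of things; names that differ only in an ending like _2 or _b are one class to them, and where a whole thing is asked for, a point or a joint stands for the part that bears it (a point fixed in the world has none). Each returns a list of dicts, best first, with "p" (0 to 1); they miss things now and then, are a little off and sometimes report something else, mostly with a low value. They report only what shows in the picture. A call takes as long as a camera call.
- finder.masks_of(picture, thing): "pixels" (420x560 bool, what is visible of it) and "extent" ([left, top, right, bottom] in pixels, round what is visible of it).
The state is a dict: "clock": time; "q": joint angles; "qd": joint speeds; "joint_torque": joint torques, N m; "tool_pos": TCP position; "eef_rot": TCP orientation; "contact_force": force on the tool from outside, world axes, zero at the start; "moment": the same for the moment, N m; "opening": opening from 0.0 (shut) to 1.0 (fully open).
Only numpy, scipy, OpenCV 4.12 (cv2) and the standard library are available. Lean on these libraries where they do the work, as an engineer would, in place of code of your own. Each camera call takes 0.05 s, during which the arm holds its last target. There are 200 camera calls.

## Working session

There is one attempt and no reset: what is moved stays moved. The work goes in short steps, Python scripts to look and compute and a tool call to move; the robot and the scene stay as the last step left them, time stands still between calls to the robot, and variables do not carry over. Pictures are saved under pics/ and viewed, about 8 in all and at most 12, crops included, and the job is handed in when it is done.

Besides the shell and the picture viewer there is one more tool, called as name(argument=value, ...) on one line, values as JSON. carry_out: Moves the arm, as the interface text tells. Its arguments: {"type":"object","properties":{"motion":{"type":"array"},"hand":{"type":"number"},"grip_force":{"type":"number"}},"required":["motion"]}

```bash
mkdir -p pics; ls
cat > h.py <<'E'
import numpy as np, cv2
from plant import monitor, snapshot, workorder, finder
def save(s,n,crop=None,k=1):
    im=cv2.cvtColor(s["frame"],cv2.COLOR_RGB2BGR)
    if crop: l,t,r,b=crop; im=im[t:b,l:r]
    cv2.imwrite("pics/"+n,cv2.resize(im,None,fx=k,fy=k))
def world(s):
    h,w=s["range_z"].shape
    v,u=np.mgrid[:h,:w].astype(np.float64)
    K=np.array([[s["fx"],0,s["cx"]],[0,s["fy"],s["cy"]],[0,0,1]])
    n=cv2.undistortPoints(np.stack([u.ravel(),v.ravel()],1)[:,None],K,np.array(s["D"],float))[:,0]
    z=s["range_z"].ravel().astype(float)
    P=np.c_[n*z[:,None],z]
    R=cv2.Rodrigues(np.array(s["rvec"],float))[0]
    W=(P-np.array(s["tvec"]).ravel())@R
    W[z==0]=np.nan
    return W.reshape(h,w,3)
E
python3 - <<'E'
from h import *
st=monitor.get_state()
print({k:np.round(v,3) for k,v in st.items()})
for c in("top","scene"):
    s=snapshot(c); save(s,c+"0.png"); W=world(s)
    for t in("controller","cover_mid","square_key_top","round_key_top","specimen_1","ref_block_5","indenter_1","specimen_3","loupe"):
        for m in finder.masks_of(s,t)[:2]:
            p=W[m["pixels"]]; p=p[~np.isnan(p[:,0])]
            print(c,t,round(m["p"],2),np.round(m["extent"]),np.round(np.median(p,0),3) if len(p) else None, len(p), np.round(np.percentile(p[:,2],95),3) if len(p) else None)
E
```

```text
pics
{'clock': np.float64(0.0), 'q': array([-1.069,  0.69 , -0.195,  1.566,  0.157,  0.903, -0.215]), 'qd': array([-0.   , -0.001,  0.001,  0.002,  0.   , -0.001, -0.   ]), 'joint_torque': array([ 1.0000e-03, -5.2755e+01, -1.2670e+00, -1.5344e+01, -5.3000e-02,
        7.0000e-03,  0.0000e+00]), 'tool_pos': array([0.282, 0.557, 0.302]), 'eef_rot': array([ 0.232,  0.973, -0.001, -0.   ]), 'contact_force': array([-0.281, -0.686,  1.032]), 'moment': array([-0.041, -0.003, -0.009]), 'opening': np.float64(0.998)}
top controller 0.9 [272. 193. 397. 278.] [ 0.51  -0.09   0.063] 7640 0.08
top controller 0.52 [346. 233. 358. 247.] [ 0.507 -0.132  0.046] 179 0.048
top cover_mid 0.89 [299. 206. 342. 258.] [ 0.516 -0.064  0.079] 2012 0.081
top square_key_top 0.47 [347. 231. 361. 248.] [ 0.507 -0.132  0.046] 179 0.048
top round_key_top 0.26 [297. 208. 341. 259.] [ 0.514 -0.064  0.079] 1972 0.081
top specimen_1 0.51 [314. 177. 329. 191.] [ 0.633 -0.071  0.022] 156 0.025
top specimen_1 0.48 [279. 273. 293. 287.] [0.414 0.011 0.019] 152 0.021
top ref_block_5 0.72 [311. 274. 337. 306.] [ 0.397 -0.073 
[... 368 characters left out ...]
1  0.078] 1863 0.08
scene square_key_top 0.46 [292. 269. 306. 274.] [ 0.51  -0.129  0.046] 117 0.047
scene specimen_1 0.56 [217. 248. 230. 260.] [0.414 0.006 0.018] 162 0.019
scene specimen_1 0.51 [330. 236. 343. 254.] [ 0.633 -0.076  0.021] 190 0.024
scene ref_block_5 0.98 [212. 271. 247. 301.] [ 0.396 -0.078  0.017] 732 0.019
scene indenter_1 0.54 [235. 312. 251. 328.] [ 0.382 -0.164  0.026] 166 0.035
scene specimen_3 0.56 [217. 248. 230. 260.] [0.414 0.006 0.018] 162 0.019
scene specimen_3 0.51 [330. 236. 343. 254.] [ 0.633 -0.076  0.021] 190 0.024
scene loupe 0.6 [348. 261. 369. 280.] [ 0.625 -0.164  0.022] 316 0.033
scene loupe 0.58 [288. 265. 304. 277.] [ 0.509 -0.128  0.046] 120 0.047
```

Run:
```python
from h import *
s=snapshot("top"); save(s,"top1.png",(240,150,430,320),4); W=world(s)
a=snapshot("scene"); save(a,"scene1.png",(180,180,400,345),3.6); Wa=world(a)
for n,V in(("top",W),("scene",Wa)):
    m=(V[...,2]>.052)&(V[...,2]<.095)&(abs(V[...,0]-.51)<.13)&(abs(V[...,1]+.09)<.2)
    r=cv2.minAreaRect(V[m][:,:2].astype(np.float32)); print(n,"deck",r)
    c=m&(V[...,2]>.0765)&(V[...,2]<.09)
    c=cv2.morphologyEx(c.astype(np.uint8),cv2.MORPH_OPEN,np.ones((7,7)))>0
    print("cover",cv2.minAreaRect(V[c][:,:2].astype(np.float32)),c.sum(),np.median(V[c][:,2]))
    d=m&(V[...,2]<.068); print("deck z",np.median(V[d][:,2]))
    w=(V[...,2]>.025)&(V[...,2]<.052)&(abs(V[...,0]-.51)<.05)&(abs(V[...,1]+.13)<.05)
    print("well",np.median(V[w],0),cv2.minAreaRect(V[w][:,:2].astype(np.float32)))
```

```text
top deck ((0.5116249322891235, -0.09106497466564178), (0.24983638525009155, 0.14350968599319458), 82.70650482177734)
cover ((0.5174096822738647, -0.06534487009048462), (0.08522942662239075, 0.09359002858400345), 88.94719696044922) 680 0.07881651608318307
deck z 0.06170591156918677
well [ 0.5092204  -0.13615588  0.03805476] ((0.5092964172363281, -0.13540571928024292), (0.043173737823963165, 0.04292265325784683), 82.43761444091797)
scene deck ((0.5137232542037964, -0.08818475902080536), (0.25520363450050354, 0.14417943358421326), 82.78258514404297)
cover ((0.5178173184394836, -0.06227516755461693), (0.09032373875379562, 0.09995860606431961), 82.7467269897461) 1358 0.07870141624621149
deck z 0.061402848930792266
well [ 0.51600181 -0.11971019  0.04495531] ((0.5138359069824219, -0.12384816259145737), (0.036782074719667435, 0.04154610261321068), 83.49342346191406)
```

View pics/top1.png

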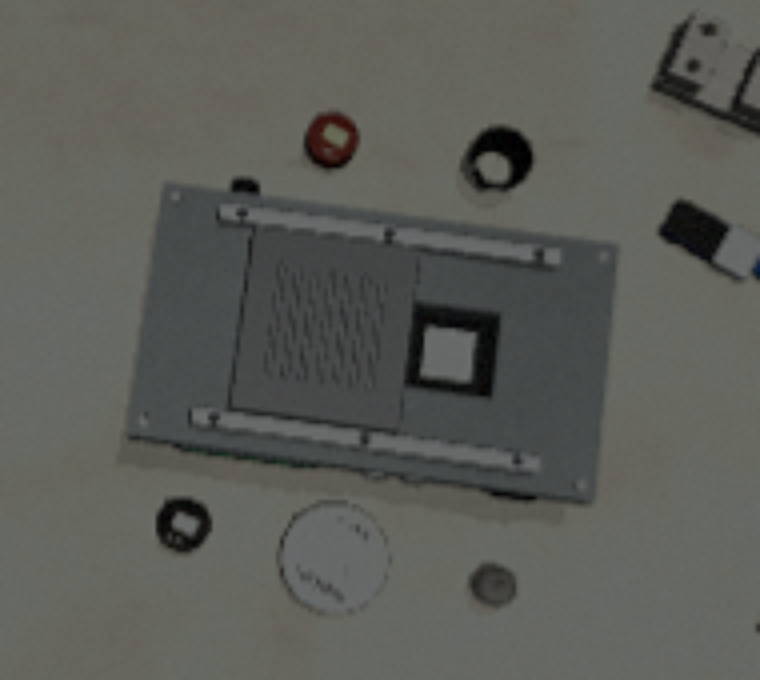

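View pics/scene0.png

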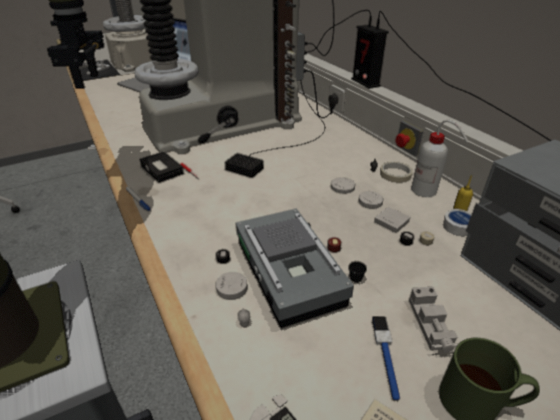

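The top view shows the controller turned about −7°. The cover's left end is at (240,320) in the crop, the square well is open at (455,352), and the bystanders stand clear of both ends. The scene view shows a tall tester beyond it, so I'll check clearance and plan the approach.

```bash
cat >> h.py <<'E'
from scipy.spatial.transform import Rotation as R
C=np.array([.5127,-.0896]); yaw=np.radians(-7.26)
cx=np.array([np.cos(yaw),np.sin(yaw)]); cy=np.array([-np.sin(yaw),np.cos(yaw)])
def stat():
    st=monitor.get_state(); p=st["tool_pos"]; r=R.from_quat(st["eef_rot"]); M=r.as_matrix(); d=p[:2]-C
    f=st["contact_force"]
    print("t",round(float(st["clock"]),2),"ctrl x,y mm",np.round([d@cx*1e3,d@cy*1e3],1),"tip z",round((p[2]+.064*M[2,2])*1e3,1),"tilt",np.round(M[:,2],3),
     "yaw err",round(np.degrees(np.arctan2(M[1,1],M[0,1])-yaw),2),"F ctrl",np.round([f[:2]@cx,f[:2]@cy,f[2]],1),"op",st["opening"])
    return p,r
E
python3 - <<'E'
from h import *
p,r=stat()
for n in("top","scene"):
    V=world(snapshot(n)).reshape(-1,3); V=V[(V[:,2]>.12)&(V[:,0]>.1)&(V[:,0]<1)&(abs(V[:,1])<.8)]
    H,_,_=np.histogram2d(V[:,0],V[:,1],bins=[np.arange(.1,1.01,.1),np.arange(-.8,.81,.1)]); print(n);print(H.astype(int))
y0=np.arctan2(r.as_matrix()[1,1],r.as_matrix()[0,1]); print(np.degrees(y0))
tgt=np.r_[C+.105*cy,.25]; N=8; rot=(yaw-y0)/N
d=(tgt-p)/N
for i in range(N):
    Mi=R.from_euler('z',rot*i)*r
    print(np.round(Mi.inv().apply(d)*100,2), round(-rot,4))
E
```

```text
t 1.1 ctrl x,y mm [-310.9  613.1] tip z 238.8 tilt [ 0.  0. -1.] yaw err 70.46 F ctrl [-0.6 -0.6 -0.1] op 1.0019533425562297
top
[[   0    0    0    0    0    0    0    0    0    0    0    0    0    0
     0    0]
 [   0    0    0    0    0    0    0    0    0    0    0    0    0    0
     0    0]
 [   0    0    0    0    0    0    0    0    0    0    0    0    0    0
     0    0]
 [   0    0    0    0    0    0    0    0    0    0    0    0    0  577
     0    0]
 [   0    0    0    0    0    0    0    0    0    0    0    0    0 1125
     0    0]
 [   0    0    0    0    0    0    0    0    0    0    0    0    0 1459
     0    0]
 [   0    0    0    0    0    0    0    0    0    0    0    0    0 1767
     0    0]
 [   0    0  304 2668 2770 2458    0    0    0    0    0    0  814 2435
     0    0]
 [   0    0    2 1104 1134 1472    0  346  375    0    0    0    0  209
     0    0]]
scene
[[   0    0    0    0    0    0    0    0    0    0    0    0    0    0
     0    0]
 [   0    0    0    0    0    0    0    0    0    0    0    0  718 1421
    41    0]
 [   0    0    0    0    0    0    0    0    0    0    0    0    0  502
   303    0]
 [   0    0    0    0    0    0    0    0    0    0    0    0    0  664
  1526   92]
 [   0    0    0    0    0    0    0    0    0    0    0    0    0  939
  1502    9]
 [   0    0    0    0    0    0    0    0    0    0    0    0    0 3316
   867  135]
 [   0    0    0    0    0    0    0    0    0    0    0    0    0 2976
     0    0]
 [   0    0    0   12 2721 2877    0    0    0    0    0    0  229 2491
     0    0]
 [   0    0    0    0   53  986    0  438  165    0    0    0   49  789
    14    0]]
63.19862396918079
[-5.79 -4.69  0.66] 0.1537
[-6.44 -3.74  0.66] 0.1537
[-6.93 -2.72  0.66] 0.1537
[-7.27 -1.62  0.66] 0.1537
[-7.43 -0.49  0.66] 0.1537
[-7.42  0.65  0.66] 0.1537
[-7.23  1.78  0.66] 0.1537
[-6.87  2.87  0.66] 0.1537
```

carry_out(motion=[-2.7,-5.4,0,0,0,0,-2.7,-5.4,0,0,0,0,-4.5,-3,0.5,0,0,0.1757,-5,-2.1,0.5,0,0,0.1757,-5.3,-1.2,0.5,0,0,0.1757,-5.4,-0.3,0.5,0,0,0.1757,-5.4,0.7,0.5,0,0,0.1757,-5.2,1.6,0.5,0,0,0.1757], hand=0, grip_force=20)

```text
clock: 2.2
tool_pos: [0.4453, 0.154, 0.2729]
eef_rot: [0.692, 0.722, 0.001, 0.0]
contact_force: [0.7, 0.4, 0.2]
opening: 0.118
```

```bash
python3 -c "
from h import *
p,r=stat();print(p, r.inv().apply(np.r_[C+.105*cy,.164]-p)*100)"
```

```text
t 2.2 ctrl x,y mm [-97.6 233.1] tip z 208.9 tilt [ 0.001  0.001 -1.   ] yaw err 9.75 F ctrl [0.7 0.5 0.2] op 0.1184142609890216
[0.44533316 0.1539976  0.27285503] [-14.28845633   7.43697683  10.88487573]
```

carry_out(motion=[0,0,0,0,0,0.17,-4,3.2,3.5,0,0,0,-4,3.2,3.5,0,0,0,-4,3,3,0,0,0,0,0,0,0,0,0,0,0,0,0,0,0])

```text
clock: 2.95
tool_pos: [0.523, 0.0254, 0.1728]
eef_rot: [0.749, 0.663, 0.0, -0.0]
contact_force: [-0.5, -0.2, -0.4]
opening: 0.005
```

```bash
python3 -c "
from h import *
stat()
s=snapshot('top'); save(s,'top2.png',(240,150,430,320),4);a=snapshot('scene'); save(a,'scene2.png',(180,160,400,325),3.6)"
```

```text
t 2.95 ctrl x,y mm [ -4.3 115.4] tip z 108.8 tilt [-0.     0.001 -1.   ] yaw err 0.33 F ctrl [-0.5 -0.3 -0.4] op 0.00546607192276647
```

View pics/scene2.png

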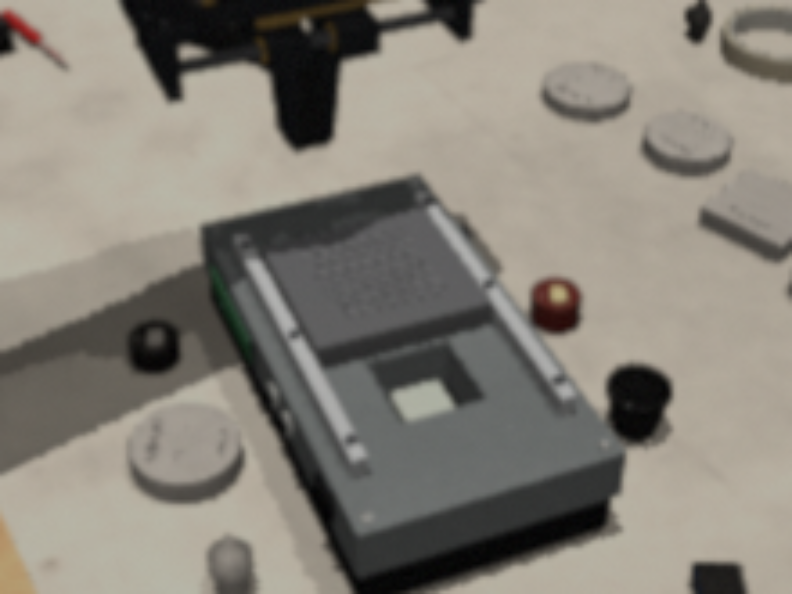

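The closed fingertips (305,140) hang clear in front of the cover's +y end. I'll shift 1 cm toward it, then lower.

carry_out(motion=[-1,0.4,1,0,0,-0.005,0,0,1,0,0,0,0,0,1,0,0,0,0,0,0.9,0,0,0,0,0,0,0,0,0])

```text
clock: 3.68
tool_pos: [0.5254, 0.0146, 0.1328]
eef_rot: [0.747, 0.665, -0.001, -0.001]
contact_force: [0.4, -0.2, 0.7]
opening: 0.006
```

```bash
python3 -c "
from h import *
stat()"
```

```text
t 3.67 ctrl x,y mm [ -0.6 105. ] tip z 68.8 tilt [-0.002  0.    -1.   ] yaw err 0.62 F ctrl [ 0.4 -0.2  0.7] op 0.005964877434537729
```

carry_out(motion=[0,0,0.2,0,0,0.01,-1,0,0,0,0,0,-1,0,0,0,0,0,-1,0,0,0,0,0,-1,0,0,0,0,0,-1,0,0,0,0,0,-1,0,0,0,0,0,-1,0,0,0,0,0])

```text
clock: 4.68
tool_pos: [0.5172, -0.0556, 0.1318]
eef_rot: [0.75, 0.661, 0.0, 0.0]
contact_force: [0.5, 3.1, 2.3]
opening: 0.008
```

```bash
python3 -c "
from h import *
stat()"
```

```text
t 4.67 ctrl x,y mm [ 0.1 34.3] tip z 67.8 tilt [ 0.  0. -1.] yaw err 0.04 F ctrl [0.1 3.1 2.3] op 0.0076199849782216805
```

Pushing with about 3 N, as expected. About 22 mm remain.

carry_out(motion=[-0.7,0,0,0,0,0,-0.7,0,0,0,0,0,-0.5,0,0,0,0,0,-0.3,0,0,0,0,0,0,0,0,0,0,0])

```text
clock: 5.3
tool_pos: [0.5144, -0.077, 0.1317]
eef_rot: [0.75, 0.661, 0.0, 0.0]
contact_force: [1.8, 2.4, 2.2]
opening: 0.002
```

```bash
python3 -c "
from h import *
stat()"
```

```text
t 5.3 ctrl x,y mm [ 0.1 12.7] tip z 67.7 tilt [ 0. -0. -1.] yaw err 0.03 F ctrl [1.5 2.6 2.2] op 0.0017043948007735331
```

carry_out(motion=[-0.15,0,0,0,0,0,-0.15,0,0,0,0,0,0,0,0,0,0,0])

```text
clock: 5.68
tool_pos: [0.5143, -0.0773, 0.1317]
eef_rot: [0.749, 0.662, 0.001, -0.001]
contact_force: [1.1, 7.9, 1.8]
opening: 0.007
```

```bash
python3 -c "
from h import *
stat()"
```

```text
t 5.67 ctrl x,y mm [ 0.  12.4] tip z 67.7 tilt [ 0.     0.003 -1.   ] yaw err 0.18 F ctrl [0.1 7.9 1.8] op 0.007451022387108063
```

Force rises without motion, so this is the end stop. One firmer push to confirm, then back off and lift.

carry_out(motion=[-0.2,0,0,0,0,0,0,0,0,0,0,0])

```text
clock: 5.92
tool_pos: [0.5143, -0.0775, 0.1317]
eef_rot: [0.749, 0.663, 0.002, -0.002]
contact_force: [0.8, 10.9, 3.0]
opening: 0.006
```

carry_out(motion=[1.0,0,0,0,0,0,0.5,0,-2,0,0,0,5,0,-3,0,0,0,6,0,-3,0,0,0,0,0,0,0,0,0,0,0,0,0,0,0])

```text
clock: 6.68
tool_pos: [0.5283, 0.037, 0.2094]
eef_rot: [0.751, 0.661, -0.001, 0.0]
contact_force: [0.1, 0.0, 0.1]
opening: 0.005
```

Run:
```python
from h import *
stat()
s=snapshot('top'); save(s,'top3.png',(240,150,430,320),4);a=snapshot('scene'); save(a,'scene3.png',(180,160,400,325),3.6)
for n,x in(("top",s),("scene",a)):
    V=world(x)
    for t in("round_key_top","cover_mid"):
        for m in finder.masks_of(x,t)[:2]:
            q=V[m["pixels"]]; q=q[~np.isnan(q[:,0])]; c=np.median(q,0); d=c[:2]-C
            print(n,t,round(m["p"],2),m["extent"],np.round(c,4),np.round([d@cx*1e3,d@cy*1e3],1))
    D=V[...,:2]-C; X=D@cx; Y=D@cy
    k=(abs(X)<.03)&(abs(Y-.0425)<.03)&(V[...,2]<.052)
    print("well",[np.round(np.percentile(A[k],[1,50,99])*1e3,1) for A in(X,Y)])
    k&=V[...,2]>.04; k=cv2.erode(k.astype(np.uint8),np.ones((2,2)))>0
    print("key",k.sum(),[np.round(np.percentile(A[k],[2,50,98])*1e3,1) for A in(X,Y,V[...,2])])
    o=(abs(X)<.07)&(V[...,2]>.055)&(V[...,2]<.085); print("box Y",np.round(np.percentile(Y[o&(abs(Y)<.15)],[.3,99.7])*1e3,1))
```

```text
t 6.67 ctrl x,y mm [ -0.5 127.5] tip z 145.4 tilt [-0.001 -0.002 -1.   ] yaw err -0.01 F ctrl [0.1 0.1 0.1] op 0.004736359091783634
top cover_mid 0.62 [331.0, 210.5, 377.1, 265.0] [ 0.5061 -0.1328  0.0787] [ -1.1 -43.7]
top cover_mid 0.19 [314.5, 198.1, 395.8, 278.9] [ 0.5025 -0.1347  0.0727] [ -4.4 -46. ]
well [array([-18. ,   1.2,  23.5]), array([17.7, 22.3, 29.4])]Traceback (most recent call last):
  File "<stdin>", line 14, in <module>
    return _quantile_unchecked(
        a, q, axis, out, overwrite_input, method, keepdims, weights)
    return _ureduce(a,
                    func=_quantile_ureduce_func,
    ...<5 lines>...
                    overwrite_input=overwrite_input,
                    method=method)
    r = func(a, **kwargs)
    result = _quantile(arr,
                       quantiles=q,
    ...<2 lines>...
                       out=out,
                       weights=wgt)
    slices_having_nans = np.isnan(arr[-1, ...])
                                  ~~~^^^^^^^^^
IndexError: index -1 is out of bounds for axis 0 with size 0
```

View pics/top3.png

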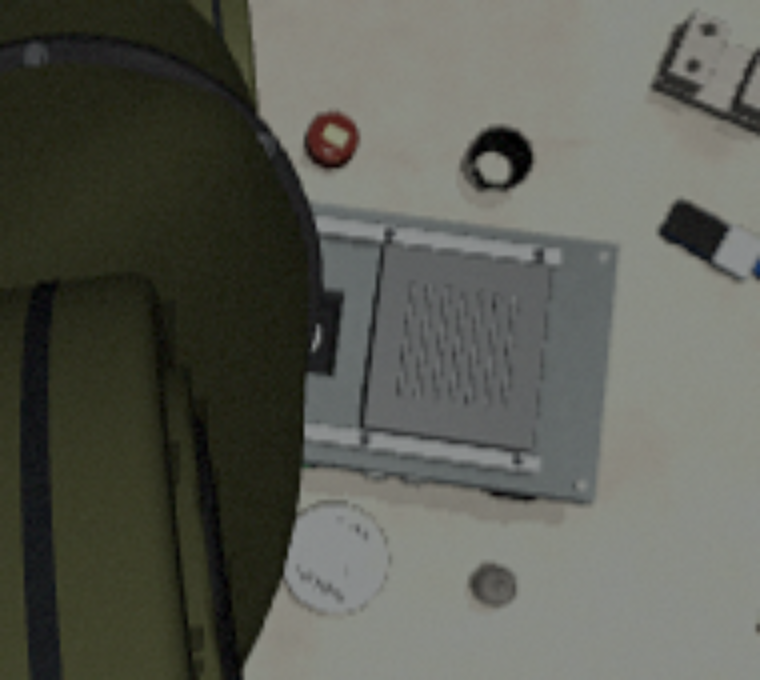

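The cover is at its end stop (it spans 365–550 in the crop), but the arm hides the round well. I'll step aside to measure it.

carry_out(motion=[6,0,0,0,0,0,6,0,0,0,0,0,4,0,0,0,0,0,0,0,0,0,0,0])

```text
clock: 7.38
tool_pos: [0.5488, 0.2004, 0.2089]
eef_rot: [0.749, 0.663, 0.001, -0.001]
contact_force: [-0.5, -1.7, -0.3]
opening: 0.007
```

```bash
cat > w.py <<'E'
from h import *
stat()
for n in("top","scene"):
    x=snapshot(n); save(x,n+"4.png",(240,150,430,320) if n=="top" else (180,160,400,325),3.6)
    V=world(x)
    for t in("round_key_top","cover_mid"):
        for m in finder.masks_of(x,t)[:1]:
            q=V[m["pixels"]]; q=q[~np.isnan(q[:,0])]; c=np.median(q,0); d=c[:2]-C
            print(n,t,round(m["p"],2),m["extent"],np.round(c,4),np.round([d@cx*1e3,d@cy*1e3],1))
    D=V[...,:2]-C; X=D@cx; Y=D@cy
    k=(abs(X)<.03)&(abs(Y-.0425)<.03)&(V[...,2]<.055)
    if k.sum()>20: print("well",k.sum(),[np.round(np.percentile(A[k],[1,50,99])*1e3,1) for A in(X,Y)])
    k&=(V[...,2]>.042)&(V[...,2]<.05); k=cv2.morphologyEx(k.astype(np.uint8),cv2.MORPH_OPEN,np.ones((3,3)))>0
    if k.sum()>20: print("key",k.sum(),[np.round(np.percentile(A[k],[2,50,98])*1e3,1) for A in(X,Y,V[...,2])])
    o=(abs(X)<.06)&(abs(Y)<.15)&(V[...,2]>.055)&(V[...,2]<.085); print("box Y",np.round(np.percentile(Y[o],[.3,99.7])*1e3,1))
E
python3 w.py
```

```text
t 7.38 ctrl x,y mm [ -0.9 292.3] tip z 144.9 tilt [-0.     0.002 -1.   ] yaw err 0.31 F ctrl [-0.3 -1.7 -0.3] op 0.006665198876528873
top round_key_top 0.62 [309.2, 224.4, 320.7, 240.8] [ 0.5168 -0.0494  0.0453] [-1.1 40.4]
top cover_mid 0.96 [333.4, 209.9, 377.4, 262.2] [ 0.5058 -0.1326  0.0789] [ -1.4 -43.5]
well 434 [array([-18.4,   3.2,  23.7]), array([17.7, 40.1, 62.8])]
key 132 [array([-12.3,   0.2,  13.7]), array([27.8, 41.3, 53.7]), array([42.6, 45.4, 49.1])]
box Y [-125.4  122.7]
scene round_key_top 0.44 [275.4, 239.5, 287.6, 247.0] [ 0.5199 -0.0436  0.0457] [ 1.3 46.6]
scene cover_mid 0.93 [261.6, 240.6, 334.8, 288.0] [ 0.5057 -0.1417  0.0784] [ -0.4 -52.5]
well 270 [array([-15.3,   7.2,  25.9]), array([36.7, 65.2, 69.1])]
key 115 [array([-12.8,   4.5,  23.6]), array([39.1, 51.5, 68.1]), array([42.9, 45.7, 49.1])]
box Y [-124.5  125.7]
```

View pics/top4.png

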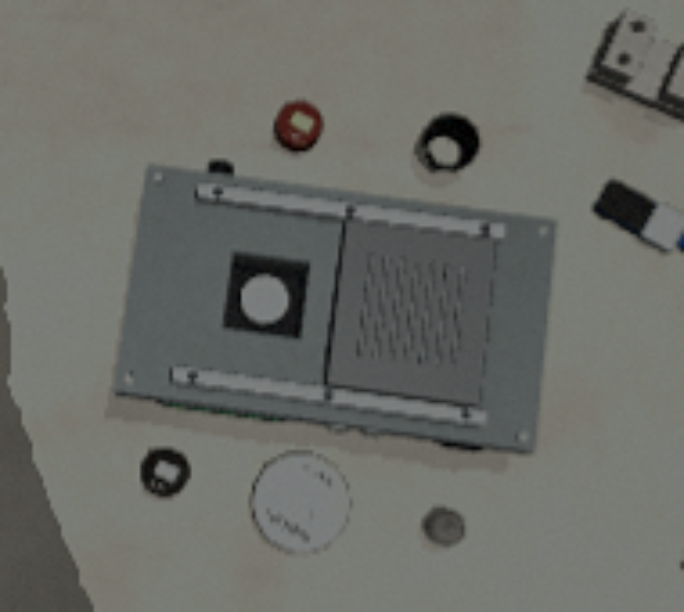

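The well and key are fully uncovered (key at (265,298)). I'll move over it and stop above the deck.

carry_out(motion=[-5.5,0,0,0,0,-0.005,-5.5,0,0,0,0,0,-5.5,0,1,0,0,0,-5,0.1,2,0,0,0,-3.4,0,2,0,0,0,0,0,1.5,0,0,0,0,0,0,0,0,0,0,0,0,0,0,0])

```text
clock: 8.68
tool_pos: [0.5202, -0.0488, 0.145]
eef_rot: [0.748, 0.664, 0.001, -0.0]
contact_force: [-0.0, 0.1, 0.4]
opening: 0.006
```

```bash
python3 -c "
from h import *
stat()
save(snapshot('scene'),'scene5.png',(200,180,360,300),5)"
```

```text
t 8.68 ctrl x,y mm [ 2.3 41.4] tip z 81.0 tilt [ 0.001  0.001 -1.   ] yaw err 0.45 F ctrl [-0.   0.1  0.4] op 0.00626855869120606
```

View pics/scene5.png

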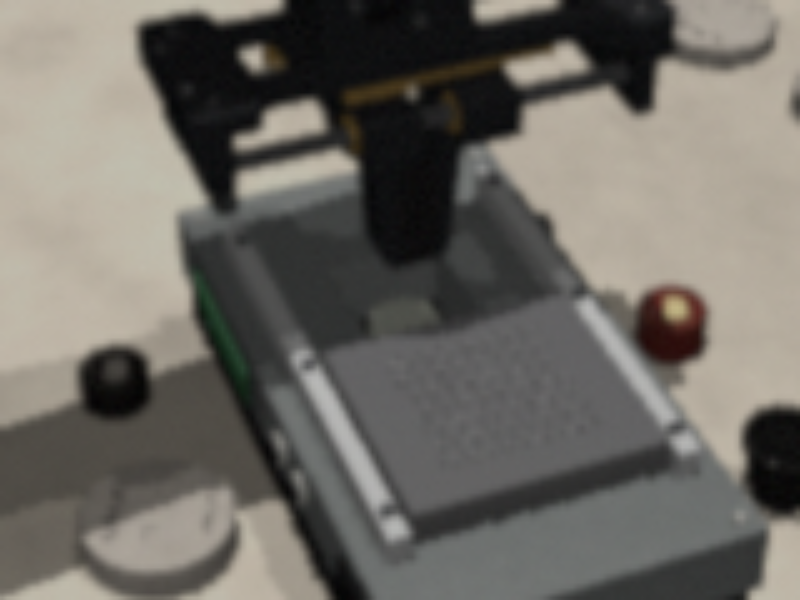

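The fingertips are over the key and the gripper's arms sit well above the rails. I'll lower with a small correction.

carry_out(motion=[0.15,-0.2,0,0,0,-0.007,0,0,0,0,0,0,0,0,1,0,0,0,0,0,1,0,0,0,0,0,0.9,0,0,0,0,0,0,0,0,0])

```text
clock: 9.48
tool_pos: [0.5173, -0.0487, 0.1146]
eef_rot: [0.746, 0.666, -0.001, -0.001]
contact_force: [-0.0, -0.5, -0.6]
opening: 0.003
```

```bash
python3 -c "
from h import *
stat()"
```

```text
t 9.47 ctrl x,y mm [-0.6 41.2] tip z 50.6 tilt [-0.002  0.    -1.   ] yaw err 0.71 F ctrl [ 0.  -0.5 -0.6] op 0.0034876563490230782
```

carry_out(motion=[0.15,0,0.4,0,0,-0.008,0,0,0.4,0,0,0,0,0,0.2,0,0,0,0,0,0,0,0,0])

```text
clock: 9.98
tool_pos: [0.5182, -0.047, 0.1058]
eef_rot: [0.744, 0.669, 0.0, 0.0]
contact_force: [0.2, 1.0, 2.7]
opening: 0.008
```

```bash
python3 -c "
from h import *
stat()"
```

```text
t 9.97 ctrl x,y mm [ 0.1 43. ] tip z 41.8 tilt [ 0.001  0.    -1.   ] yaw err 1.19 F ctrl [0.1 1.  2.7] op 0.007596405400062943
```

carry_out(motion=[0,0,0.3,0,0,0,0,0,0.3,0,0,0,0,0,0.1,0,0,0,0,0,0,0,0,0])

```text
clock: 10.48
tool_pos: [0.5182, -0.047, 0.102]
eef_rot: [0.744, 0.669, 0.001, 0.001]
contact_force: [-4.8, 2.4, 38.1]
opening: 0.004
```

```bash
python3 -c "
from h import *
stat()"
```

```text
t 10.47 ctrl x,y mm [ 0.1 43. ] tip z 38.0 tilt [ 0.002  0.    -1.   ] yaw err 1.18 F ctrl [-5.   1.8 38.1] op 0.0035626398875426755
```

The key has bottomed: tip z is 38.0 mm with 38 N. I'll ease slightly and hold for more than 2 s.

carry_out(motion=[0,0,-0.18,0,0,0,0,0,0,0,0,0,0,0,0,0,0,0,0,0,0,0,0,0,0,0,0,0,0,0,0,0,0,0,0,0,0,0,0,0,0,0,0,0,0,0,0,0])

```text
clock: 11.48
tool_pos: [0.5182, -0.047, 0.1022]
eef_rot: [0.744, 0.669, 0.001, 0.0]
contact_force: [-3.2, 1.1, 22.5]
opening: 0.003
```

carry_out(motion=[0,0,0,0,0,0,0,0,0,0,0,0,0,0,0,0,0,0,0,0,0,0,0,0,0,0,0,0,0,0,0,0,0,0,0,0,0,0,0,0,0,0,0,0,0,0,0,0])

```text
clock: 12.48
tool_pos: [0.5182, -0.047, 0.1023]
eef_rot: [0.744, 0.669, 0.001, 0.0]
contact_force: [-2.7, 1.8, 22.3]
opening: 0.006
```

carry_out(motion=[0,0,0,0,0,0,0,0,0,0,0,0,0,0,0,0,0,0,0,0,0,0,0,0])

```text
clock: 12.98
tool_pos: [0.5182, -0.047, 0.1022]
eef_rot: [0.744, 0.669, 0.001, 0.0]
contact_force: [-3.3, 2.2, 22.1]
opening: 0.008
```

carry_out(motion=[0,0,-1,0,0,0,0,0,-2,0,0,0,0,0,-3,0,0,0.02,0,0,-1,0,0,0,0,0,0,0,0,0])

```text
clock: 13.6
tool_pos: [0.5182, -0.0474, 0.1706]
eef_rot: [0.75, 0.661, 0.0, 0.0]
contact_force: [-0.1, 0.0, -0.9]
opening: 0.002
```

```bash
python3 -c "
from h import *
stat()"
```

```text
t 13.6 ctrl x,y mm [ 0.1 42.6] tip z 106.6 tilt [ 0.001 -0.    -1.   ] yaw err 0.04 F ctrl [-0.1  0.  -0.9] op 0.0021160587981780385
```

carry_out(motion=[-5,0,0,0,0,0,-5,0,0,0,0,0,-5.2,0,0,0,0,0,0,0,0,0,0,0,0,0,1,0,0,0,0,0,0,0,0,0])

```text
clock: 14.35
tool_pos: [0.4986, -0.1957, 0.159]
eef_rot: [0.749, 0.662, -0.0, -0.002]
contact_force: [-0.5, 0.2, -0.8]
opening: 0.004
```

```bash
python3 -c "
from h import *
stat();save(snapshot('scene'),'scene6.png',(200,180,360,300),5)"
```

```text
t 14.35 ctrl x,y mm [  -0.6 -107.1] tip z 95.0 tilt [-0.002  0.002 -1.   ] yaw err 0.21 F ctrl [-0.5  0.1 -0.8] op 0.004421568682266241
```

View pics/scene6.png

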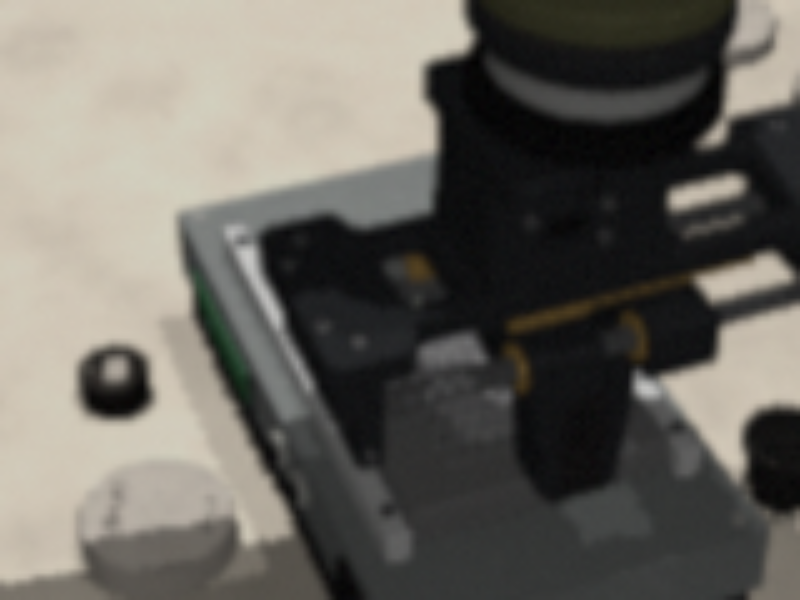

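The fingertips hang beyond the cover's −y end, over bare deck. I'll lower and push home.

carry_out(motion=[-0.2,0,0.9,0,0,0,0,0,0.9,0,0,0,0,0,0.9,0,0,0,0,0,0,0,0,0])

```text
clock: 14.9
tool_pos: [0.4982, -0.1997, 0.1325]
eef_rot: [0.75, 0.661, -0.0, -0.001]
contact_force: [-0.4, -0.8, -0.2]
opening: 0.002
```

```bash
python3 -c "
from h import *
stat()"
```

```text
t 14.9 ctrl x,y mm [  -0.5 -111.1] tip z 68.5 tilt [-0.002  0.001 -1.   ] yaw err 0.04 F ctrl [-0.3 -0.8 -0.2] op 0.0023647017298995005
```

carry_out(motion=[1,0,0.1,0,0,0,1,0,0,0,0,0,1,0,0,0,0,0,1,0,0,0,0,0,1,0,0,0,0,0,1,0,0,0,0,0,1,0,0,0,0,0,1,0,0,0,0,0])

```text
clock: 15.9
tool_pos: [0.5088, -0.12, 0.1325]
eef_rot: [0.75, 0.661, 0.0, 0.0]
contact_force: [-0.9, -2.6, -2.0]
opening: 0.003
```

carry_out(motion=[0.7,0,0,0,0,0,0.5,0,0,0,0,0,0.5,0,0,0,0,0,0.3,0,0,0,0,0,0,0,0,0,0,0])

```text
clock: 16.52
tool_pos: [0.511, -0.1025, 0.1325]
eef_rot: [0.751, 0.66, -0.001, 0.001]
contact_force: [-1.0, -5.6, -1.5]
opening: 0.004
```

```bash
python3 -c "
from h import *
stat()"
```

```text
t 16.52 ctrl x,y mm [ -0.1 -13. ] tip z 68.5 tilt [-0.    -0.002 -1.   ] yaw err -0.08 F ctrl [-0.3 -5.7 -1.5] op 0.003984918336516413
```

carry_out(motion=[0.2,0,0,0,0,0,0.2,0,0,0,0,0,0,0,0,0,0,0])

```text
clock: 16.9
tool_pos: [0.511, -0.1021, 0.1326]
eef_rot: [0.752, 0.659, -0.002, 0.002]
contact_force: [-1.1, -13.2, -1.7]
opening: 0.009
```

```bash
python3 -c "
from h import *
stat()"
```

```text
t 16.9 ctrl x,y mm [ -0.1 -12.6] tip z 68.6 tilt [-0.001 -0.007 -1.   ] yaw err -0.29 F ctrl [  0.6 -13.2  -1.7] op 0.008773455202588626
```

The closed stop is reached: 13 N with no motion. I'll back off, lift and check.

carry_out(motion=[-1,0,0,0,0,0,-0.5,0,-2,0,0,0,-4,0,-4,0,0,0,-6,0,-4,0,0,0,-6,0,0,0,0,0,-6,0,0,0,0,0,-4,0,0,0,0,0,0,0,0,0,0,0])

```text
clock: 17.9
tool_pos: [0.4768, -0.3651, 0.2271]
eef_rot: [0.752, 0.659, -0.0, 0.001]
contact_force: [0.3, 0.0, -0.3]
opening: 0.005
```

```bash
sed -i 's/+"4.png"/+"7.png"/' w.py; python3 w.py
python3 - <<'E'
from h import *
s=snapshot("top");W=world(s)
for t in("square_key_top","specimen_1","ref_block_5","indenter_1","specimen_3","loupe"):
    for m in finder.masks_of(s,t)[:2]:
        p=W[m["pixels"]]; p=p[~np.isnan(p[:,0])]; print(t,round(m["p"],2),np.round(m["extent"]),np.round(np.median(p,0),3))
E
```

```text
t 17.9 ctrl x,y mm [  -0.8 -277.9] tip z 163.1 tilt [ 0.    -0.001 -1.   ] yaw err -0.29 F ctrl [ 0.3  0.1 -0.3] op 0.005344953025794818
top cover_mid 0.66 [290.8, 207.8, 337.8, 257.8] [ 0.5161 -0.049   0.0787] [-1.8 40.7]
box Y [-125.3  122.6]
scene cover_mid 0.82 [247.2, 216.3, 313.9, 255.6] [ 0.516  -0.0571  0.0785] [-0.8 32.7]
box Y [-124.2  125.6]
square_key_top 0.63 [343. 233. 360. 249.] [ 0.505 -0.132  0.045]
specimen_1 0.68 [318. 177. 326. 190.] [ 0.633 -0.071  0.022]
specimen_1 0.52 [278. 273. 291. 288.] [0.413 0.011 0.018]
ref_block_5 0.63 [312. 276. 336. 305.] [ 0.396 -0.073  0.018]
specimen_3 0.68 [318. 177. 326. 190.] [ 0.633 -0.071  0.022]
specimen_3 0.52 [278. 273. 291. 288.] [0.413 0.011 0.018]
loupe 0.68 [356. 182. 374. 197.] [ 0.63  -0.173  0.023]
```

View pics/top7.png

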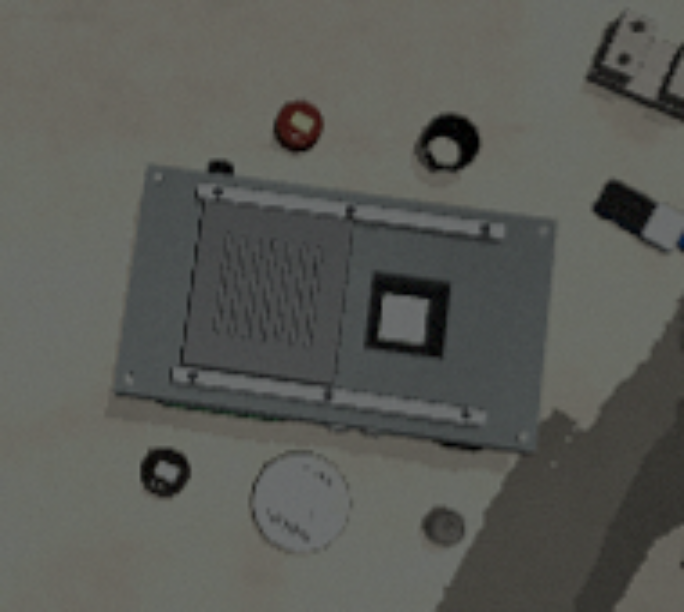

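The top view shows the cover home (left edge at 190, near the rail ends), the square well untouched and the bystanders unmoved. The robot is clear.

```bash
python3 -c "
from h import *
print(workorder.finish_job())"
```

```text
the job is handed in; nothing more can be done
None
```

The controller reset was carried out in the order asked and handed in at about 18 s on the robot's clock; no verdict was reported.

- **Opening:** I pushed the cover with closed fingertips to its end stop. The force rose to 11 N with no further motion, and the picture showed the round well fully uncovered.
- **Round key:** I pressed it to the bottom (fingertips at 38.0 mm, where a fully pressed key sits). It was held there for about 2.5 s at 22 N, after a brief 38 N as it bottomed. I then lifted clear to let it spring back; the cover now hides the key, so I did not see it return.
- **Closing:** I pushed the cover back to its closed stop, with 13 N and no further motion.
- **Last check:** The top camera put the cover's travel at 84 mm, against 85 mm expected. The square key was at its original height, and the bystanders that camera had located at the start were unmoved to within about 1 mm. The indenter was not detected from the top, and I judged it unmoved by comparing pictures. The robot was clear of everything.
- **Disagreement:** The scene camera placed the cover about 8 mm further along −y than the top camera, in both the open and closed positions. I put this down to how its slanted view samples the cover. The contact stops and the top view agree with each other.

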